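# Free the slewed can and set the stop board in the can rack

## Task

A drink can has slewed round and jammed in the mouth of the loaded lane of the can rack, right across the grooves for the stop board. Lift the stop board out of the empty lane, use it to nudge the jammed can gently back until it is square with the row, and slide the board down its grooves in that mouth until it sits fully home and holds the row. Do not ram the board, dent or spill a can, or disturb the things standing around.

Things in the scene. Friction and masses are not known exactly. Their poses are not given: they have to be found in the camera images.
- rack: White two-lane gravity rack for drink cans, fixed, 250 mm wide, 270 long. Origin: on the counter, midway between the lanes, at the mouths (facing the robot). x points uphill into the lanes, y left, z up. Lanes 100 mm wide, centred at y = +58 mm (loaded) and -58 (empty), floors rising 6 degrees from 12 mm high at x = 0. Side boards stand 70 mm high at the mouths, 95 at the far end.
- full_mouth (a point): Nominal middle of the loaded mouth's sill (12 mm high, x = -12.5, y = +58 mm). The steel mouth bracket there (sill, grooves, strips in one) is clamped in slotted holes, up to 13 mm further in or out along x than nominal: its true place must be felt or seen. In y it is true. Sizes: see empty_mouth. Home: the board's lower edge on this sill, between the strips.
- empty_mouth (a point): Middle of the empty lane's sill, where the board stands at the start; its bracket is at nominal. Both brackets: an upright groove each side, 11 mm in x (5.5 either way of this point) and 112 mm wide overall, open at the top; clear mouth 92 mm. Steel strips behind the grooves reach 90 mm above the counter, those in front 42 mm: above 42 mm a board can come straight in to meet the tall ones.
- board_grip (a point): Grip point of the loose wooden stop board (60 g, 8 mm thick): on its upright tab, 83 mm above its lower edge. Panel 107 mm wide, 52 high, with a central tab 40 mm wide reaching 97 mm. x across its thickness, y along its width, z up. Pinch it across its thickness from above. It starts home in the empty lane's grooves, with 1.5 mm play either way in x and 2.5 mm in y.
- board_foot (a point): Middle of the board's lower edge. Axes as board_grip. Pushed back at its foot, the pinched board gives and leans a little, its foot lagging the hand by some millimetres.
- can1: The jammed can, 53 mm in diameter, 88 long, 0.17 kg, lying in the loaded mouth; origin at its centre, y along its axis. Slewed 15 to 18 degrees and wedged between the lane's sides; its left end pokes out of the mouth across the grooves. The row bears on it. It yields to a push of 3 to 12 N, by jerks; above 25 N it dents.
- can2: Second can of the row, same size, lying square across the lane behind the jammed one; origin at its centre, y along its axis. Two more like it lie behind it. All are free to roll down to the mouth.
- jar: Bystander: glass jar, 68 mm across, 105 mm high, origin under its base.
- roll: Bystander: standing paper roll, 110 mm across, 220 mm high, origin under its base.
- carton: Bystander: small cardboard carton 90 x 140 x 100 mm, origin under its base.
Not all that is in view belongs to the job. Of the things that look like the part that bears board_grip, the larger one is meant. Leave any blue look-alike of the can1 alone.

How it is judged:
On the way, in this order (a step that is already met when the one before it is completed fails the run):
1. the stop board is lifted out of the empty lane (z of board_foot in the frame of rack above 0.035 m), for 0.1 s.
2. the board has nudged the jammed can back square across the lane (within 0.16 rad) (angle between the y axis of can1 and the y axis of rack, either way round below 0.16 rad and contact force between board and can1 above 0.1 N), for 0.1 s.
At the end, for the whole second after the job is handed in: The board stands in the loaded mouth's grooves: lower edge within 3 mm of the sill, within 5 mm of the lane's middle line, upright within 0.15 rad; the cans lie behind it in that lane, the jammed one square across it within 0.16 rad; all at rest (z of board_foot in the frame of rack between 0.009 and 0.015 m and x of board_foot in the frame of rack between -0.029 and 0.004 m and y of board_foot in the frame of rack between 0.053 and 0.063 m and angle between board_foot's own z axis and vertical below 0.15 rad and angle between the y axis of can1 and the y axis of rack, either way round below 0.16 rad and x of each of can1, can2 in the frame of rack above 0 m and y of each of can1, can2 in the frame of rack above 0.03 m and linear speed of each of can1, can2, board below 0.02 m/s); the robot touches nothing.
It fails at once if the board is pressed on the rack with more than 40 N (contact force between board and bracket_full above 40 N).
It fails at once if the jammed can is pressed with more than 25 N by the board or the fingers (contact force between any of board, the fingers and can1 above 25 N).
It fails at once if the jammed can rolls out of the mouth (x of can1 in the frame of rack below -0.02 m).
It fails at once if the jar, the paper roll or the carton is pushed more than 30 mm away or knocked over (distance of any of jar, roll, carton from where it was at the start of the episode above 0.03 m or angle between any of jar, roll, carton's own z axis and vertical above 0.3 rad).
It also fails if it takes over 72 s, if anything falls off the work surface, if the arm or the gripper's body presses on something with over 40 N, if the wrist force passes 120 N, or if a joint passes its speed limit or range.

## Robot

A 6-joint arm with a two-finger parallel gripper is mounted at the origin on the work surface. World frame = base frame: x ahead of the robot, y to its left, z up, the work surface at z = 0. Lengths are in m, angles in rad, forces in N, time in s.
With the tool pointing down it reaches from about 0.275 to 0.75 m from the base axis. Payload 10.2 kg.
Tool frame: the origin (TCP) lies midway between the tips of the shut fingers; the grasp point (between the pads) lies bot.hold_point_z behind it (bot.hold_point_z is the distance from the TCP to the grasp point, in m); z points along the fingers, y is the line along which they close (so a half turn about z gives the same grasp; the last joint's range is limited). The gripper opens to 88 mm and grips with 3 to 60 N. Pads are 18 mm wide; open, the fingers measure 123 mm over their backs; the gripper's body (75 mm by 187 mm) begins 45 mm behind the grasp point.
Start: joints at [0.94, 0.313, 1.498, -0, 1.331, -0.223], TCP at [0.208, 0.482, 0.239] pointing down, gripper open.
Joint ranges: [-2.94, 2.94], [-0.97, 2.17], [0.19, 2.56], [-1.23, 4.37], [0.02, 3.11], [-2.88, 2.88]. Speed limits (rad/s): [2.39, 2.39, 3.01, 3.14, 3.14, 3.14].

## Interface

Orientations are given as a rotation vector (axis times angle).
In Python, from workcell import bot, cams gives the robot as it stands. The module is installed in compiled form; this text tells all that it offers.
- The arm moves only by the shell command python3 -m handwheel 'ROWS' [FORCE]. ROWS is JSON, a list of rows, each a list of 5 numbers: the finger opening in m, from 0 to 0.0881, then the shift along the world's x, y, z in m, then the turn about the world's z in rad. In form: [[hand, tx, ty, tz, turn], ...]. A call has 1 to 5 rows; each row is the pose to reach, as a shift and turn from the pose commanded when the call began; what a row does not reach only later rows make up. A row lasts 1/12 s, in which the tool goes at most 41.7 mm and 7.16 degrees, less where a joint would pass 70% of its speed; a pose out of reach is approached as far as the arm can. A call with a gripper value outside its range is refused whole. The fingers move at their own pace and stop on an object; FORCE is the grip in N (left out, the last holds). Time passes only in rows, so rows that repeat a pose let the fingers close. It gives the time, the measured TCP pose, the force, the opening and the grip force at its end, in the units of the state.
- bot.get_state(): the state, without advancing time (a new reading comes with each control period).
- cams.get_image(name): name is "side" or "top" or "wrist"; returns the picture (400x640x3 uint8, blue, green, red); there is no depth.
- cams.camera_model(name): a dict with "fov_y" (degrees; the focal length in pixels is half the picture's height over the tangent of half this angle, whatever the lens; pixels are square), "cx", "cy" (the principal point, pixels), "world_from_camera" (4x4, takes a point from camera to world coordinates). Camera axes: x right, y up, looking along -z (the intrinsics and any distortion apply to the point x, -y, -z); pixel columns grow to the right and rows downward; lengths in m; the calibration is good to about 2 mm. A picture is of the moment at which its call begins: read the wrist's pose just before it. camera_model takes no time and is no camera call; for the wrist camera it gives the pose at the moment of the call.
- bot.sign_off(): hands the job in; it is judged then, once.
The state is a dict: "clock": time; "joint_positions": joint angles; "qd": joint speeds; "effort": joint torques, N m; "eef_pos": TCP position; "ee_rot": TCP orientation; "force": force on the tool from outside, world axes, zero at the start; "moment": the same for the moment, N m; "finger_gap": opening from 0.0 (shut) to 1.0 (fully open); "gripper_force": force on a finger pad.
Only numpy, scipy, OpenCV 4.12 (cv2) and the standard library are available. Lean on these libraries where they do the work, as an engineer would, in place of code of your own. Each camera call takes 0.05 s, during which the arm holds its last target. There are 200 camera calls.

## Working session

There is one attempt and no reset: what is moved stays moved. The work goes in short steps, Python scripts to look and compute and a shell command to move; the robot and the scene stay as the last step left them, time stands still between calls to the robot, and variables do not carry over. Pictures are saved under pics/ and viewed, at most 10 in all, crops included, and the job is handed in when it is done.

```bash
mkdir -p pics
cat > h.py <<'E'
import numpy as np, cv2
from workcell import bot, cams
def ray(name,u,v,m=None):
    m=m or cams.camera_model(name); f=200/np.tan(np.radians(m['fov_y'])/2)
    T=np.array(m['world_from_camera']); d=T[:3,:3]@np.array([(u-m['cx'])/f,-(v-m['cy'])/f,-1]); return T[:3,3],d
def onz(name,u,v,z,m=None):
    o,d=ray(name,u,v,m); return o+d*(z-o[2])/d[2]
def proj(name,p,m=None):
    m=m or cams.camera_model(name); f=200/np.tan(np.radians(m['fov_y'])/2)
    T=np.array(m['world_from_camera']); c=T[:3,:3].T@(np.array(p)-T[:3,3]); return m['cx']-f*c[0]/c[2], m['cy']+f*c[1]/c[2]
E
python3 - <<'E'
from h import *
for n in ['top','side']:
    cv2.imwrite(f'pics/{n}0.png',cams.get_image(n)); print({k:np.round(v,3) if k!='distortion' else v for k,v in cams.camera_model(n).items()})
s=bot.get_state();print(s,bot.hold_point_z)
E
```

```text
{'fov_y': np.float64(56.72), 'cx': np.float64(318.111), 'cy': np.float64(203.28), 'world_from_camera': array([[ 0.013,  0.99 , -0.144,  0.362],
       [-1.   ,  0.015,  0.014,  0.019],
       [ 0.016,  0.144,  0.99 ,  0.962],
       [ 0.   ,  0.   ,  0.   ,  1.   ]])}
{'fov_y': np.float64(44.701), 'cx': np.float64(315.849), 'cy': np.float64(200.502), 'world_from_camera': array([[ 0.974,  0.112, -0.199,  0.25 ],
       [-0.229,  0.47 , -0.852, -1.069],
       [-0.002,  0.875,  0.484,  0.701],
       [ 0.   ,  0.   ,  0.   ,  1.   ]])}
{'clock': 0.1, 'joint_positions': array([ 9.39590986e-01,  3.13354283e-01,  1.49832339e+00,  6.29453401e-06,
        1.33101444e+00, -2.23400700e-01]), 'qd': array([-0.00102124, -0.00149515, -0.00324146, -0.00090849, -0.00118229,
       -0.00135384]), 'effort': array([ 2.24839969e-03, -4.02818477e+01, -2.52644044e+01,  6.95004500e-02,
        3.42609524e-02, -8.64759136e-05]), 'eef_pos': array([0.20809414, 0.48176682, 0.23825285]), 'ee_rot': array([-6.36057289e-01, -3.07605843e+00,  1.56754331e-03]), 'force': array([0.14158387, 0.11697554, 0.31868939]), 'moment': array([-0.00252976,  0.01505771, -0.01632349]), 'gripper_force': 0.0, 'finger_gap': 0.9970548389126217} 0.0187
```

View pics/top0.png

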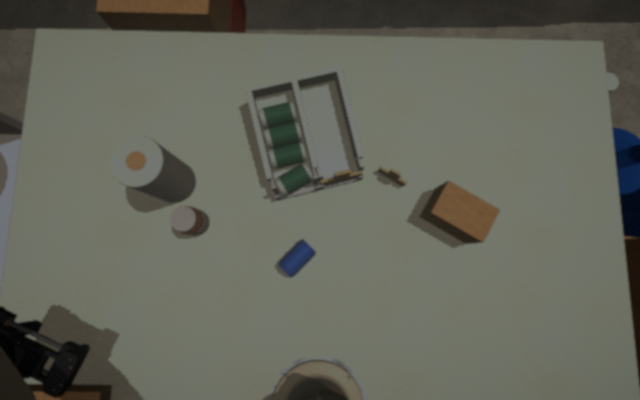

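View pics/side0.png

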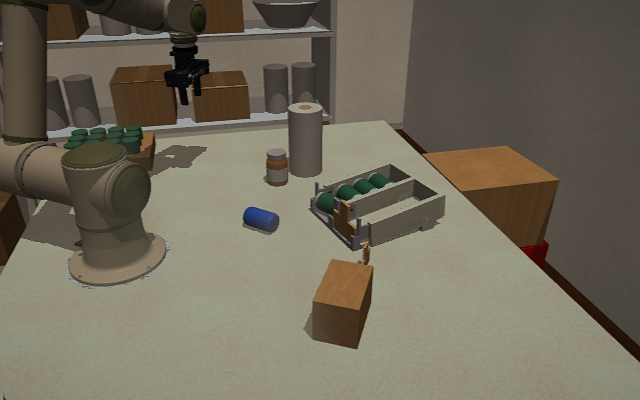

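Top view: the loaded lane has green cans, with the jammed one at about (293,179). The stop board is in the empty mouth at about (342,178). Candidates for the board are (342,178), which is larger and in the rack, and the loose small one at (390,177). I choose the first. The blue can at (297,258) is a decoy. I'll check this in a close crop.

Run:
```python
import cv2,numpy as np
a=cv2.imread('pics/top0.png')[62:212,235:415]; b=cv2.imread('pics/side0.png')[155:275,295:455]
a=cv2.resize(a,None,fx=4.4,fy=4,interpolation=cv2.INTER_CUBIC) if 0 else cv2.resize(a,(720,600),interpolation=cv2.INTER_CUBIC)
a=np.clip(a*1.8,0,255).astype('uint8');b=cv2.resize(b,(800,600),interpolation=cv2.INTER_CUBIC);b=np.clip(b*1.5,0,255).astype('uint8')
cv2.imwrite('pics/tc.png',a);cv2.imwrite('pics/sc.png',b)
```

```text
(no output)
```

View pics/tc.png

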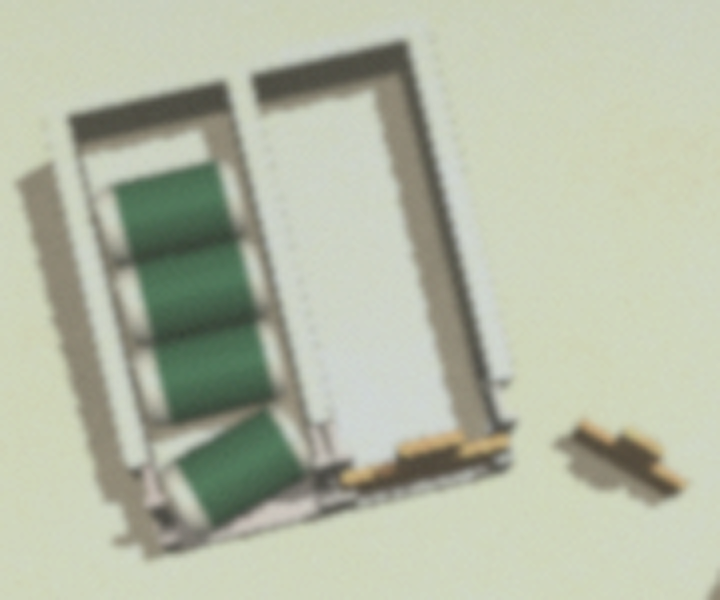

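Run:
```python
from h import *
def P(x,y,z): return onz('top',235+x/4,62+y/4,z)
Lf,Ln=P(68,118,.095),P(140,470,.07); Mf,Mn=P(253,78,.095),P(326,420,.07); M2f,M2n=P(230,85,.095),P(302,425,.07)
for f,n in((Lf,Ln),(Mf,Mn),(M2f,M2n)):
    d=f-n; print(np.round(n,3),np.round(f,3),'len',np.hypot(*d[:2]).round(3),'yaw',np.degrees(np.arctan2(d[1],d[0])).round(1))
bl,br=P(340,482,.064),P(508,440,.064);d=bl-br;print('board',bl,br,np.hypot(*d[:2]),np.degrees(np.arctan2(-d[0],d[1])))
bl,br=P(68,118,.095),P(408,42,.095);d=bl-br;print('back',bl,br,np.hypot(*d[:2]),np.degrees(np.arctan2(-d[0],d[1])))
print('tab',P(430,440,.109),P(400,450,.109),P(462,436,.109))
m=cams.camera_model('wrist');print(m)
```

```text
[0.549 0.125 0.07 ] [0.764 0.173 0.095] len 0.221 yaw 12.7
[0.582 0.011 0.07 ] [0.793 0.06  0.095] len 0.216 yaw 13.0
[0.579 0.026 0.07 ] [0.788 0.074 0.095] len 0.215 yaw 12.9
board [0.54441705 0.0022607  0.064     ] [ 0.5727092  -0.10180951  0.064     ] 0.10784736156602569 15.2086668102682
back [0.76406275 0.17343193 0.095     ] [ 0.81847125 -0.03612762  0.095     ] 0.2165074763952577 14.554497635979391
tab [ 0.56137768 -0.04969141  0.109     ] [ 0.55505461 -0.03202565  0.109     ] [ 0.56411069 -0.06858866  0.109     ]
{'fov_y': 71.12480840386094, 'cx': 318.16000193391386, 'cy': 197.3835671149696, 'world_from_camera': array([[ 0.39597871, -0.87947638, -0.26404953,  0.13949675],
       [ 0.91825818,  0.37873203,  0.11560263,  0.51050034],
       [-0.00166577, -0.28824182,  0.9575562 ,  0.3834874 ],
       [ 0.        ,  0.        ,  0.        ,  1.        ]])}
```

The crop confirms the choice: the larger board stands in the empty mouth (tab top at about (342,172)), and the loose smaller one at (390,177) is the look-alike. The estimates (rack yaw about 14°, board about (0.56,-0.05), panel width 108 against 107 mm given) agree with the description. Moving there.

```bash
python3 -m handwheel '[[0.088,0.015,-0.036,0.01,-0.12],[0.088,0.03,-0.072,0.02,-0.24],[0.088,0.045,-0.108,0.03,-0.36],[0.088,0.06,-0.144,0.04,-0.48],[0.088,0.075,-0.18,0.04,-0.60]]' 20
python3 -m handwheel '[[0.088,0.022,-0.034,0,-0.1],[0.088,0.044,-0.068,0,-0.2],[0.088,0.066,-0.102,0,-0.3],[0.088,0.088,-0.136,0,-0.318],[0.088,0.110,-0.17,0,-0.318]]'
python3 -m handwheel '[[0.088,0.028,-0.03,-0.005,0],[0.088,0.056,-0.06,-0.01,0],[0.088,0.084,-0.09,-0.015,0],[0.088,0.112,-0.12,-0.02,0],[0.088,0.14,-0.15,-0.025,0]]'
python3 -m handwheel '[[0.088,0.0135,-0.016,-0.01,0],[0.088,0.027,-0.032,-0.02,0],[0.088,0.027,-0.032,-0.02,0],[0.088,0.027,-0.032,-0.02,0]]'
python3 - <<'E'
from h import *
m=cams.camera_model('wrist'); im=cams.get_image('wrist'); cv2.imwrite('pics/w1.png',im); cv2.imwrite('pics/w1b.png',np.clip(im*1.6,0,255).astype('uint8'))
import pickle; pickle.dump(m,open('w1.pkl','wb'));print(m)
E
```

```text
clock: 0.52
eef_pos: [0.2837, 0.3006, 0.2801]
ee_rot: [1.523, 2.746, 0.003]
force: [1.1, 0.9, -0.1]
finger_gap: 0.995
gripper_force: 0.0
clock: 0.93
eef_pos: [0.3937, 0.13, 0.2787]
ee_rot: [1.935, 2.475, 0.0]
force: [0.5, 0.9, 0.2]
finger_gap: 0.998
gripper_force: 0.0
clock: 1.35
eef_pos: [0.5342, -0.0199, 0.2531]
ee_rot: [-1.934, -2.475, 0.0]
force: [-0.9, 0.6, 0.7]
finger_gap: 0.996
gripper_force: 0.0
clock: 1.68
eef_pos: [0.56, -0.0503, 0.2328]
ee_rot: [-1.933, -2.474, 0.001]
force: [1.1, 0.2, -0.3]
finger_gap: 0.999
gripper_force: 0.0
{'fov_y': 71.12480840386094, 'cx': 318.16000193391386, 'cy': 197.3835671149696, 'world_from_camera': array([[ 0.97023132, -0.23242407, -0.06804586,  0.54186118],
       [ 0.2421742 ,  0.92916695,  0.27928558,  0.02081885],
       [-0.00168672, -0.28745057,  0.95779399,  0.37809847],
       [ 0.        ,  0.        ,  0.        ,  1.        ]])}
```

View pics/w1b.png

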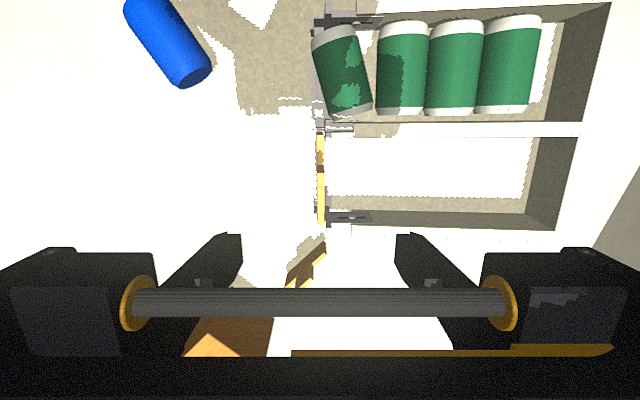

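The view is aligned with the rack: the board stands edge-on at columns 317–325, rows 133–223. The jammed can is at (340,70), with its left end across the loaded mouth bracket at about (320,20). I'll crop the mouths.

Run:
```python
from h import *
im=cv2.imread('pics/w1.png'); c=np.rot90(im[0:240,280:400],1)
c=np.clip(cv2.resize(c,(800,400),interpolation=cv2.INTER_CUBIC)*1.0,0,255).astype('uint8')
cv2.imwrite('pics/w1c.png',c)
import pickle;m=pickle.load(open('w1.pkl','rb'))
hsv=cv2.cvtColor(im,cv2.COLOR_BGR2HSV)
k=cv2.inRange(hsv,(8,90,60),(30,255,255));k[240:]=0;k[:,:300]=0;k[:,340:]=0
for r in range(130,228,6): x=np.where(k[r])[0]; print(r,(x.min(),x.max()) if len(x) else None,end=' ')
a=onz('',325,122,.07,m);b=onz('',580,122,.095,m);print('\nwall',a,b,np.degrees(np.arctan2(*(b-a)[1::-1])))
a=onz('',330,232,.07,m);b=onz('',553,231,.095,m)
print('wallR',a,b,np.degrees(np.arctan2(*(b-a)[1::-1])))
```

```text
130 None 136 (np.int64(317), np.int64(323)) 142 (np.int64(317), np.int64(322)) 148 (np.int64(317), np.int64(323)) 154 (np.int64(317), np.int64(323)) 160 (np.int64(317), np.int64(322)) 166 (np.int64(318), np.int64(322)) 172 (np.int64(317), np.int64(323)) 178 (np.int64(317), np.int64(323)) 184 (np.int64(317), np.int64(323)) 190 (np.int64(317), np.int64(324)) 196 (np.int64(317), np.int64(324)) 202 (np.int64(317), np.int64(324)) 208 (np.int64(317), np.int64(324)) 214 (np.int64(317), np.int64(324)) 220 (np.int64(318), np.int64(323)) 226 None 
wall [0.55053217 0.0139804  0.07      ] [0.79129746 0.0748193  0.095     ] 14.181192593882628
wallR [ 0.58791786 -0.10746327  0.07      ] [ 0.82061151 -0.03662997  0.095     ] 16.930552562498832
```

View pics/w1c.png

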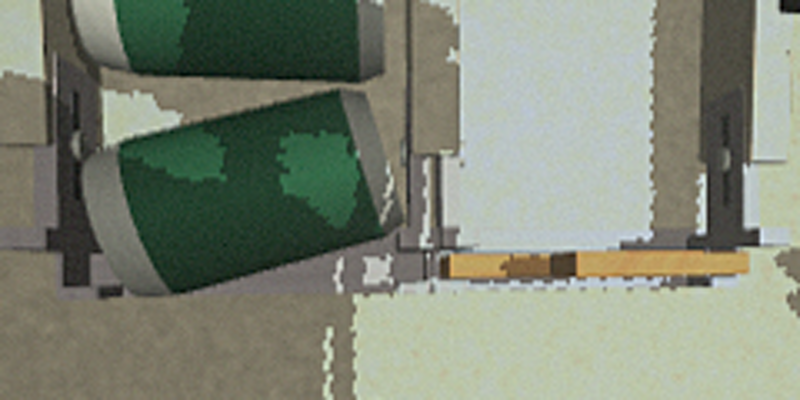

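Run:
```python
from h import *
import pickle;m=pickle.load(open('w1.pkl','rb'))
C=lambda x,y,z: onz('',x*.3,0+0*x,z,m) if 0 else onz('',400-y*.3,x*.3,z,m)
bl=C(442,265,.064);br=C(750,262,.064);d=bl-br;yaw=np.arctan2(-d[0],d[1]);print('board',bl,br,np.hypot(*d[:2]),np.degrees(yaw))
c=(bl+br)/2
print('tab',C(502,266,.109),C(577,265,.109))
def loc(p,yaw=np.radians(14.3)):
    q=(p-c)[:2]; return np.round([q@[np.cos(yaw),np.sin(yaw)]*1000-12.5, q@[-np.sin(yaw),np.cos(yaw)]*1000-58],1)
for n,a in dict(eFrontR=(690,284,.042),fFrontL=(80,292,.042),eSillfront=(600,289,.012),fSillfront=(270,292,.012),eRearL=(435,248,.09),eRearR=(745,247,.09),fRearL=(15,249,.09),fRearR=(400,250,.09),wallM=(462,155,.07),wallR=(752,160,.07),wallL=(45,145,.07),wallM2=(408,155,.07)).items(): print(n,loc(C(*a)))
```

```text
board [0.54871012 0.00178289 0.064     ] [ 0.57640863 -0.10361532  0.064     ] 0.10897701275063158 14.724312887753381
tab [ 0.55155934 -0.01185375  0.109     ] [ 0.55719114 -0.03301462  0.109     ]
eFrontR [-20.2 -96.9]
fFrontL [-21.  107.3]
eSillfront [-22.4 -68.9]
fSillfront [-22.3  54.4]
eRearL [-7.9  0.2]
eRearR [  -7.3 -100. ]
fRearL [ -8.5 109.5]
fRearR [-8.6 10.3]
wallM [22.7 -9.6]
wallR [  24.1 -110.9]
wallL [ 21.9 108.3]
wallM2 [22.2  7.3]
```

```bash
python3 -m handwheel '[[0.088,0.0025,-0.001,-0.04,0.008],[0.088,0.0025,-0.001,-0.08,0.008],[0.088,0.0025,-0.001,-0.12,0.008],[0.088,0.0025,-0.001,-0.145,0.008],[0.088,0.0025,-0.001,-0.156,0.008]]' 40
python3 -m handwheel '[[0.088,0,0,0,0],[0.0,0,0,0,0],[0.0,0,0,0,0],[0,0,0,0,0],[0,0,0,0,0]]' 40
python3 -m handwheel '[[0,0,0,0,0],[0,0,0,0,0],[0,0,0,0,0],[0,0,0,0,0]]' 40
```

```text
clock: 2.15
eef_pos: [0.5609, -0.0495, 0.0752]
ee_rot: [-1.919, -2.482, 0.002]
force: [-0.2, 0.6, -0.5]
finger_gap: 0.993
gripper_force: 0.0
clock: 2.57
eef_pos: [0.5633, -0.0512, 0.0792]
ee_rot: [1.922, 2.482, 0.001]
force: [-0.5, -0.1, 0.1]
finger_gap: 0.718
gripper_force: 0.0
clock: 2.9
eef_pos: [0.5627, -0.0511, 0.0778]
ee_rot: [1.923, 2.484, 0.0]
force: [-1.1, -1.0, 0.3]
finger_gap: 0.415
gripper_force: 0.0
```

```bash
python3 -m handwheel '[[0,0,0,0,0],[0,0,0,0,0],[0,0,0,0,0],[0,0,0,0,0],[0,0,0,0,0]]' 40
python3 -m handwheel '[[0,0,0,0,0],[0,0,0,0,0],[0,0,0,0,0]]' 40
```

```text
clock: 3.32
eef_pos: [0.5627, -0.051, 0.0777]
ee_rot: [-1.923, -2.484, -0.0]
force: [-0.4, 0.8, -0.2]
finger_gap: 0.09
gripper_force: 40.0
clock: 3.57
eef_pos: [0.5627, -0.0511, 0.0777]
ee_rot: [-1.923, -2.484, 0.0]
force: [-0.5, -0.1, -0.9]
finger_gap: 0.084
gripper_force: 40.0
```

```bash
python3 -m handwheel '[[0,0,0,0.01,0],[0,0,0,0.025,0],[0,0,0,0.045,0],[0,-0.010,-0.0025,0.045,0],[0,-0.0436,-0.0112,0.045,0]]' 40
python3 -m handwheel '[[0,-0.0095,0.037,0,0],[0,-0.019,0.074,0,0],[0,-0.029,0.1123,0,0],[0,-0.029,0.1123,0,0],[0,-0.029,0.1123,0,0]]' 40
python3 - <<'E'
from h import *
m=cams.camera_model('wrist'); im=cams.get_image('wrist'); cv2.imwrite('pics/w2.png',im)
cv2.imwrite('pics/s2.png',cams.get_image('side'))
import pickle; pickle.dump(m,open('w2.pkl','wb'))
c=np.rot90(im[60:300,260:380],1);c=cv2.resize(c,(800,400),interpolation=cv2.INTER_CUBIC); cv2.imwrite('pics/w2c.png',np.clip(im*1.5,0,255).astype('uint8'))
s=bot.get_state();print(s['eef_pos'],s['force'])
E
```

```text
clock: 3.98
eef_pos: [0.5215, -0.0623, 0.1245]
ee_rot: [1.919, 2.481, 0.003]
force: [1.1, -1.1, -0.4]
finger_gap: 0.09
gripper_force: 40.0
clock: 4.4
eef_pos: [0.4899, 0.0514, 0.1236]
ee_rot: [1.919, 2.486, 0.001]
force: [-0.4, -0.8, -0.6]
finger_gap: 0.089
gripper_force: 40.0
[0.49055816 0.04954911 0.12323763] [-0.02030762  0.6379253  -0.49863918]
```

View pics/w2c.png

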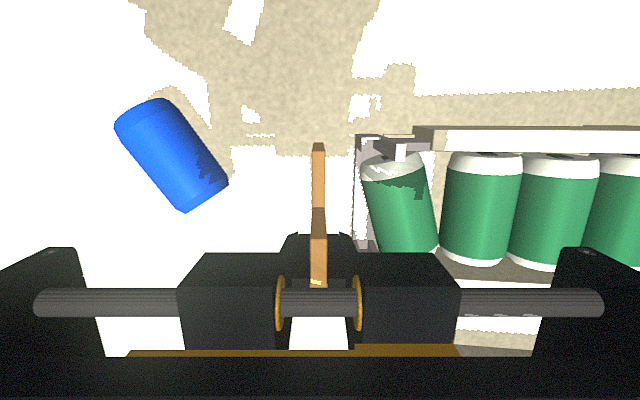

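```bash
python3 -m handwheel '[[0,0.008,0.002,-0.004,0],[0,0.0155,0.004,-0.0085,0],[0,0.0194,0.005,-0.0105,0],[0,0.0194,0.005,-0.0105,0],[0,0.0194,0.005,-0.0105,0]]' 40
python3 -m handwheel '[[0,0.002,0.0005,0,0],[0,0.004,0.001,0,0],[0,0.0048,0.0012,0,0],[0,0.0048,0.0012,0,0]]' 40
python3 - <<'E'
from h import *
im=cams.get_image('wrist'); cv2.imwrite('pics/w3.png',im)
c=np.clip(im[100:340,240:480]*1.4,0,255).astype('uint8'); cv2.imwrite('pics/w3c.png',cv2.resize(c,(600,600),interpolation=cv2.INTER_CUBIC))
E
```

```text
clock: 4.92
eef_pos: [0.5097, 0.0548, 0.1117]
ee_rot: [-1.923, -2.483, 0.001]
force: [-0.9, -0.1, -0.4]
finger_gap: 0.088
gripper_force: 40.0
clock: 5.25
eef_pos: [0.5145, 0.0563, 0.1123]
ee_rot: [1.923, 2.484, 0.0]
force: [-0.2, -0.0, -1.2]
finger_gap: 0.089
gripper_force: 40.0
```

View pics/w3c.png

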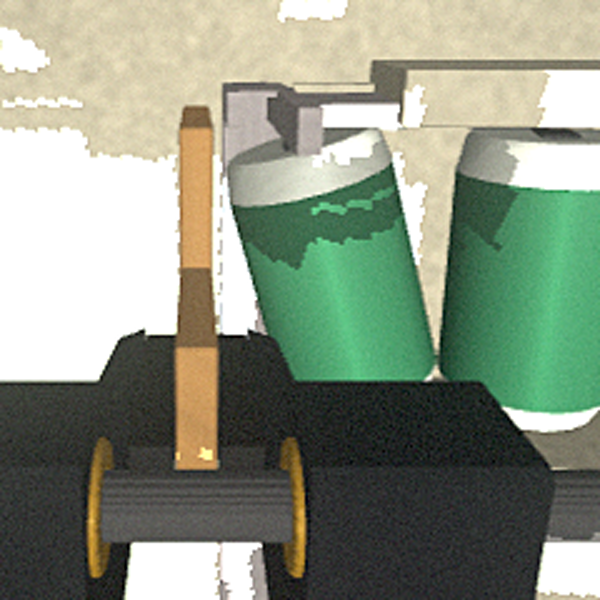

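Run:
```python
from h import *
m=cams.camera_model('wrist')
P=lambda x,y,z: onz('',240+x/2.5,100+y/2.5,z,m)
ex=np.array([np.cos(np.radians(14.5)),np.sin(np.radians(14.5)),0]);ey=np.array([-ex[1],ex[0],0]);t=bot.get_state()['eef_pos']
for n,a in dict(boardR=(212,125,.0985),boardL=(180,125,.0985),boardRtop=(217,465,.144),boardLtop=(176,465,.144),strip=(299,107,.09),strip_out=(276,95,.09),fstripL=(223,90,.042),fstripR=(270,92,.042)).items():
    q=P(*a)-t; print(n,np.round([q@ex*1000,q@ey*1000],1))
```

```text
boardR [ 3.1 53.6]
boardL [-4.1 53.6]
boardRtop [ 3.4 -4. ]
boardLtop [-4.3 -4. ]
strip [23.8 56.8]
strip_out [18.3 59.5]
fstripL [ 7.7 57. ]
fstripR [21.9 56.4]
```

The board is about 5 mm short of the can's left end (crop (230,180)), and the tall strip is about 15–20 mm ahead. I'll advance gently and watch the force.

```bash
python3 -m handwheel '[[0,0.0019,0.0005,0,0],[0,0.0039,0.001,0,0],[0,0.0039,0.001,0,0]]' 40
python3 -m handwheel '[[0,0.001,0.00025,0,0],[0,0.0019,0.0005,0,0],[0,0.0019,0.0005,0,0]]' 40
python3 -m handwheel '[[0,0.001,0.00025,0,0],[0,0.0019,0.0005,0,0],[0,0.0019,0.0005,0,0]]' 40
```

```text
clock: 5.55
eef_pos: [0.5186, 0.0573, 0.1123]
ee_rot: [1.923, 2.484, 0.0]
force: [-0.6, 0.5, -0.7]
finger_gap: 0.086
gripper_force: 40.0
clock: 5.8
eef_pos: [0.52, 0.0578, 0.1122]
ee_rot: [-1.923, -2.484, 0.001]
force: [-1.0, 0.0, 0.7]
finger_gap: 0.088
gripper_force: 40.0
clock: 6.05
eef_pos: [0.5218, 0.0584, 0.1122]
ee_rot: [-1.923, -2.483, 0.001]
force: [-3.8, 0.1, 2.3]
finger_gap: 0.082
gripper_force: 40.0
```

```bash
for i in 1; do :; done
python3 -m handwheel '[[0,0.0005,0.00012,0,0],[0,0.001,0.00025,0,0],[0,0.001,0.00025,0,0]]' 40
python3 -m handwheel '[[0,0.0005,0.00012,0,0],[0,0.001,0.00025,0,0],[0,0.001,0.00025,0,0]]' 40
python3 -m handwheel '[[0,0.0005,0.00012,0,0],[0,0.001,0.00025,0,0],[0,0.001,0.00025,0,0]]' 40
```

```text
clock: 6.3
eef_pos: [0.5229, 0.0586, 0.1122]
ee_rot: [-1.923, -2.484, 0.0]
force: [-4.4, 1.0, 2.8]
finger_gap: 0.088
gripper_force: 40.0
clock: 6.55
eef_pos: [0.524, 0.0589, 0.1122]
ee_rot: [-1.923, -2.484, -0.0]
force: [-4.5, 1.8, 3.8]
finger_gap: 0.087
gripper_force: 40.0
clock: 6.8
eef_pos: [0.5249, 0.0592, 0.1122]
ee_rot: [-1.923, -2.484, 0.0]
force: [-6.0, 1.7, 3.8]
finger_gap: 0.088
gripper_force: 40.0
```

```bash
python3 -m handwheel '[[0,0.0005,0.00012,0,0],[0,0.001,0.00025,0,0],[0,0.001,0.00025,0,0]]' 40
python3 -m handwheel '[[0,0.0005,0.00012,0,0],[0,0.001,0.00025,0,0],[0,0.001,0.00025,0,0]]' 40
python3 -m handwheel '[[0,0.0005,0.00012,0,0],[0,0.001,0.00025,0,0],[0,0.001,0.00025,0,0]]' 40
python3 - <<'E'
from h import *
m=cams.camera_model('wrist');im=cams.get_image('wrist'); cv2.imwrite('pics/w4.png',im)
c=np.clip(im[100:340,240:480]*1.4,0,255).astype('uint8'); cv2.imwrite('pics/w4c.png',cv2.resize(c,(600,600),interpolation=cv2.INTER_CUBIC))
E
```

```text
clock: 7.05
eef_pos: [0.5258, 0.0594, 0.1122]
ee_rot: [-1.923, -2.484, 0.0]
force: [-6.4, 1.3, 4.9]
finger_gap: 0.087
gripper_force: 40.0
clock: 7.3
eef_pos: [0.5268, 0.0597, 0.1123]
ee_rot: [-1.923, -2.483, 0.0]
force: [-5.4, 1.7, 4.7]
finger_gap: 0.09
gripper_force: 40.0
clock: 7.55
eef_pos: [0.5277, 0.06, 0.1123]
ee_rot: [-1.923, -2.483, 0.0]
force: [-5.8, 1.5, 6.1]
finger_gap: 0.088
gripper_force: 40.0
```

View pics/w4c.png

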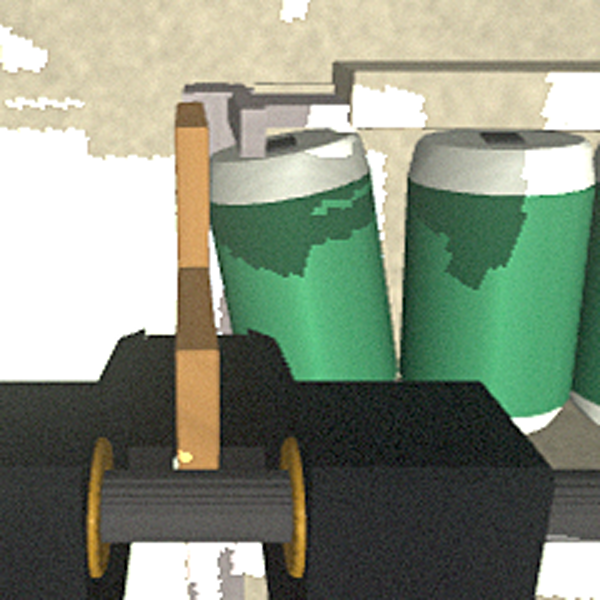

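The can is turning and is now slewed about 11°. The board's foot leans back about 1 mm, and the tall strip (crop col 240) is still 7–8 mm ahead. Continuing.

```bash
for r in 1; do :; done
python3 -m handwheel '[[0,0.0005,0.00012,0,0],[0,0.001,0.00025,0,0],[0,0.001,0.00025,0,0]]' 40
python3 -m handwheel '[[0,0.0005,0.00012,0,0],[0,0.001,0.00025,0,0],[0,0.001,0.00025,0,0]]' 40
python3 -m handwheel '[[0,0.0005,0.00012,0,0],[0,0.001,0.00025,0,0],[0,0.001,0.00025,0,0]]' 40
python3 -m handwheel '[[0,0.0005,0.00012,0,0],[0,0.001,0.00025,0,0],[0,0.001,0.00025,0,0]]' 40
```

```text
clock: 7.85
eef_pos: [0.5287, 0.0602, 0.1123]
ee_rot: [-1.923, -2.483, 0.0]
force: [-6.5, 0.1, 5.5]
finger_gap: 0.084
gripper_force: 40.0
clock: 8.1
eef_pos: [0.5297, 0.0605, 0.1123]
ee_rot: [-1.923, -2.483, 0.001]
force: [-7.1, 1.0, 5.7]
finger_gap: 0.088
gripper_force: 40.0
clock: 8.35
eef_pos: [0.5306, 0.0607, 0.1123]
ee_rot: [-1.922, -2.483, 0.001]
force: [-7.3, 0.8, 6.4]
finger_gap: 0.089
gripper_force: 40.0
clock: 8.6
eef_pos: [0.5317, 0.061, 0.1124]
ee_rot: [-1.923, -2.483, 0.001]
force: [-6.3, 0.7, 6.0]
finger_gap: 0.087
gripper_force: 40.0
```

```bash
python3 -m handwheel '[[0,0.0005,0.00012,0,0],[0,0.001,0.00025,0,0],[0,0.001,0.00025,0,0]]' 40
python3 -m handwheel '[[0,0.0005,0.00012,0,0],[0,0.001,0.00025,0,0],[0,0.001,0.00025,0,0]]' 40
python3 -m handwheel '[[0,0.0005,0.00012,0,0],[0,0.001,0.00025,0,0],[0,0.001,0.00025,0,0]]' 40
python3 - <<'E'
from h import *
m=cams.camera_model('wrist');im=cams.get_image('wrist'); cv2.imwrite('pics/w5.png',im)
c=np.clip(im[100:340,240:480]*1.4,0,255).astype('uint8'); cv2.imwrite('pics/w5c.png',cv2.resize(c,(600,600),interpolation=cv2.INTER_CUBIC))
E
```

```text
clock: 8.85
eef_pos: [0.5326, 0.0612, 0.1124]
ee_rot: [-1.922, -2.483, 0.001]
force: [-7.7, 1.3, 6.8]
finger_gap: 0.088
gripper_force: 40.0
clock: 9.1
eef_pos: [0.5335, 0.0614, 0.1124]
ee_rot: [-1.922, -2.483, 0.001]
force: [-6.8, 1.1, 7.8]
finger_gap: 0.088
gripper_force: 40.0
clock: 9.35
eef_pos: [0.5346, 0.0616, 0.1124]
ee_rot: [-1.922, -2.483, 0.001]
force: [-7.9, 0.7, 6.4]
finger_gap: 0.087
gripper_force: 40.0
```

View pics/w5c.png

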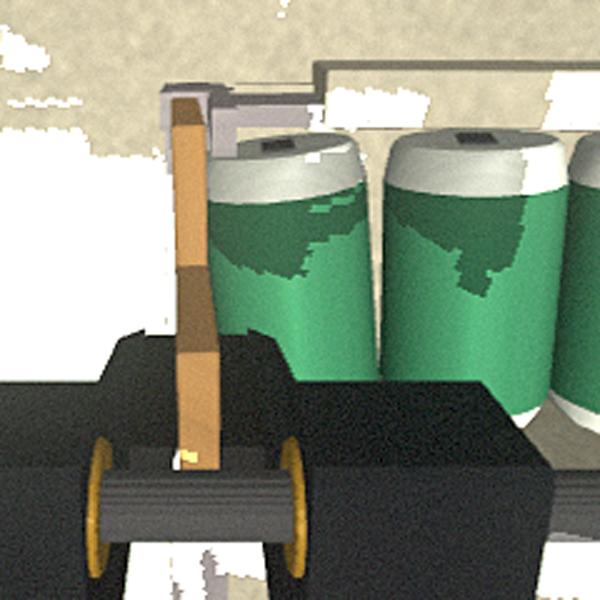

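The can is nearly square (about 4–5°). The board's panel edge (crop col 207) is about 1.5 mm from the tall strip (col 212). I'll keep going until the strips are felt.

```bash
python3 -m handwheel '[[0,0.0005,0.00012,0,0],[0,0.001,0.00025,0,0],[0,0.001,0.00025,0,0]]' 40
python3 -m handwheel '[[0,0.0005,0.00012,0,0],[0,0.001,0.00025,0,0],[0,0.001,0.00025,0,0]]' 40
python3 -m handwheel '[[0,0.0005,0.00012,0,0],[0,0.001,0.00025,0,0],[0,0.001,0.00025,0,0]]' 40
```

```text
clock: 9.65
eef_pos: [0.5352, 0.0618, 0.1124]
ee_rot: [-1.922, -2.483, 0.003]
force: [-9.2, -0.7, 8.8]
finger_gap: 0.084
gripper_force: 40.0
clock: 9.9
eef_pos: [0.5358, 0.062, 0.1123]
ee_rot: [-1.922, -2.482, 0.004]
force: [-11.2, -0.7, 10.2]
finger_gap: 0.092
gripper_force: 40.0
clock: 10.15
eef_pos: [0.5365, 0.0622, 0.1123]
ee_rot: [-1.921, -2.481, 0.005]
force: [-13.8, -1.6, 11.1]
finger_gap: 0.092
gripper_force: 40.8
```

```bash
python3 -m handwheel '[[0,-0.0008,-0.0002,0,0],[0,-0.0014,-0.0003,-0.001,0],[0,-0.0014,-0.0003,-0.002,0],[0,-0.0014,-0.0003,-0.002,0]]' 40
python3 -m handwheel '[[0,0,0,-0.001,0],[0,0,0,-0.002,0],[0,0,0,-0.003,0],[0,0,0,-0.003,0]]' 40
python3 -m handwheel '[[0,0,0,-0.001,0],[0,0,0,-0.002,0],[0,0,0,-0.003,0],[0,0,0,-0.003,0]]' 40
```

```text
clock: 10.48
eef_pos: [0.5352, 0.0619, 0.1099]
ee_rot: [-1.921, -2.482, 0.004]
force: [-10.3, -0.6, 6.2]
finger_gap: 0.086
gripper_force: 40.0
clock: 10.82
eef_pos: [0.5352, 0.0616, 0.1068]
ee_rot: [-1.921, -2.482, 0.005]
force: [-11.4, -2.3, 5.9]
finger_gap: 0.085
gripper_force: 40.0
clock: 11.15
eef_pos: [0.5352, 0.0615, 0.1039]
ee_rot: [-1.922, -2.482, 0.005]
force: [-10.9, -3.4, 5.2]
finger_gap: 0.088
gripper_force: 40.0
```

```bash
python3 -m handwheel '[[0,0,0,-0.0015,0],[0,0,0,-0.003,0],[0,0,0,-0.0045,0],[0,0,0,-0.0045,0]]' 40
python3 -m handwheel '[[0,0,0,-0.0015,0],[0,0,0,-0.003,0],[0,0,0,-0.0045,0],[0,0,0,-0.0045,0]]' 40
python3 -m handwheel '[[0,0,0,-0.0015,0],[0,0,0,-0.003,0],[0,0,0,-0.0045,0],[0,0,0,-0.0045,0]]' 40
```

```text
clock: 11.48
eef_pos: [0.5351, 0.0614, 0.0993]
ee_rot: [-1.922, -2.482, 0.006]
force: [-11.4, -3.3, 5.4]
finger_gap: 0.091
gripper_force: 40.0
clock: 11.82
eef_pos: [0.5351, 0.0614, 0.0947]
ee_rot: [-1.921, -2.482, 0.006]
force: [-12.6, -3.9, 4.6]
finger_gap: 0.088
gripper_force: 40.0
clock: 12.15
eef_pos: [0.5351, 0.0614, 0.0902]
ee_rot: [-1.921, -2.482, 0.006]
force: [-12.2, -4.1, 4.5]
finger_gap: 0.083
gripper_force: 40.0
```

```bash
python3 -m handwheel '[[0,-0.0005,-0.0001,-0.0015,0],[0,-0.0005,-0.0001,-0.003,0],[0,-0.0005,-0.0001,-0.0045,0],[0,-0.0005,-0.0001,-0.0045,0]]' 40
python3 -m handwheel '[[0,0,0,-0.0015,0],[0,0,0,-0.003,0],[0,0,0,-0.0045,0],[0,0,0,-0.0045,0]]' 40
python3 -m handwheel '[[0,0,0,-0.001,0],[0,0,0,-0.002,0],[0,0,0,-0.002,0]]' 40
```

```text
clock: 12.48
eef_pos: [0.535, 0.0614, 0.0857]
ee_rot: [-1.922, -2.482, 0.004]
force: [-9.1, -3.3, 3.7]
finger_gap: 0.089
gripper_force: 40.0
clock: 12.82
eef_pos: [0.535, 0.0614, 0.0812]
ee_rot: [-1.922, -2.482, 0.004]
force: [-9.4, -2.4, 4.3]
finger_gap: 0.086
gripper_force: 40.0
clock: 13.07
eef_pos: [0.535, 0.0614, 0.0793]
ee_rot: [-1.922, -2.482, 0.004]
force: [-10.4, -3.4, 4.9]
finger_gap: 0.086
gripper_force: 40.0
```

```bash
python3 -m handwheel '[[0,0,0,-0.0005,0],[0,0,0,-0.001,0],[0,0,0,-0.001,0]]' 40
python3 -m handwheel '[[0,0,0,-0.0005,0],[0,0,0,-0.001,0],[0,0,0,-0.001,0]]' 40
python3 -m handwheel '[[0,0,0,-0.0005,0],[0,0,0,-0.001,0],[0,0,0,-0.001,0]]' 40
```

```text
clock: 13.32
eef_pos: [0.535, 0.0614, 0.0785]
ee_rot: [-1.922, -2.483, 0.004]
force: [-9.9, -3.9, 5.0]
finger_gap: 0.09
gripper_force: 40.0
clock: 13.57
eef_pos: [0.535, 0.0615, 0.0781]
ee_rot: [-1.922, -2.483, 0.004]
force: [-12.3, -2.9, 12.1]
finger_gap: 0.083
gripper_force: 40.0
clock: 13.82
eef_pos: [0.5351, 0.0615, 0.0779]
ee_rot: [-1.922, -2.483, 0.004]
force: [-17.3, -1.5, 21.2]
finger_gap: 0.087
gripper_force: 40.0
```

Seated: the sill is felt at TCP z of about 0.078, as at the start. Ease the load, release and look.

```bash
python3 -m handwheel '[[0,-0.0005,-0.0001,0.001,0],[0,-0.001,-0.0002,0.0012,0],[0,-0.001,-0.0002,0.0012,0]]' 40
python3 -m handwheel '[[0.02,0,0,0,0],[0.04,0,0,0,0],[0.04,0,0,0,0],[0.04,0,0,0,0],[0.04,0,0,0,0]]' 40
python3 -m handwheel '[[0.04,0,0,0,0],[0.04,0,0,0.02,0],[0.04,0,0,0.06,0],[0.04,0,0,0.1,0],[0.04,0,0,0.1,0]]' 40
python3 -m handwheel '[[0.04,0.01,-0.037,0.01,0],[0.04,0.02,-0.074,0.02,0],[0.04,0.03,-0.11,0.03,0],[0.04,0.03,-0.11,0.03,0],[0.04,0.03,-0.11,0.03,0]]' 40
python3 - <<'E'
from h import *
m=cams.camera_model('wrist');im=cams.get_image('wrist'); cv2.imwrite('pics/w6.png',im)
import pickle;pickle.dump(m,open('w6.pkl','wb'))
cv2.imwrite('pics/w6c.png',cv2.resize(np.clip(im[:240,240:560]*1.3,0,255).astype('uint8'),(800,600),interpolation=cv2.INTER_CUBIC))
E
```

```text
clock: 14.07
eef_pos: [0.5348, 0.0615, 0.078]
ee_rot: [-1.923, -2.484, 0.001]
force: [-6.9, -0.5, 5.8]
finger_gap: 0.091
gripper_force: 40.0
clock: 14.48
eef_pos: [0.5354, 0.0616, 0.0779]
ee_rot: [1.923, 2.483, 0.001]
force: [-0.3, 0.5, 0.5]
finger_gap: 0.438
gripper_force: 0.0
clock: 14.9
eef_pos: [0.538, 0.0615, 0.1851]
ee_rot: [1.917, 2.476, 0.01]
force: [0.2, 0.3, -0.4]
finger_gap: 0.456
gripper_force: 0.0
clock: 15.32
eef_pos: [0.5655, -0.0499, 0.2079]
ee_rot: [1.926, 2.481, 0.001]
force: [-0.9, 0.0, 0.3]
finger_gap: 0.458
gripper_force: 0.0
```

View pics/w6c.png

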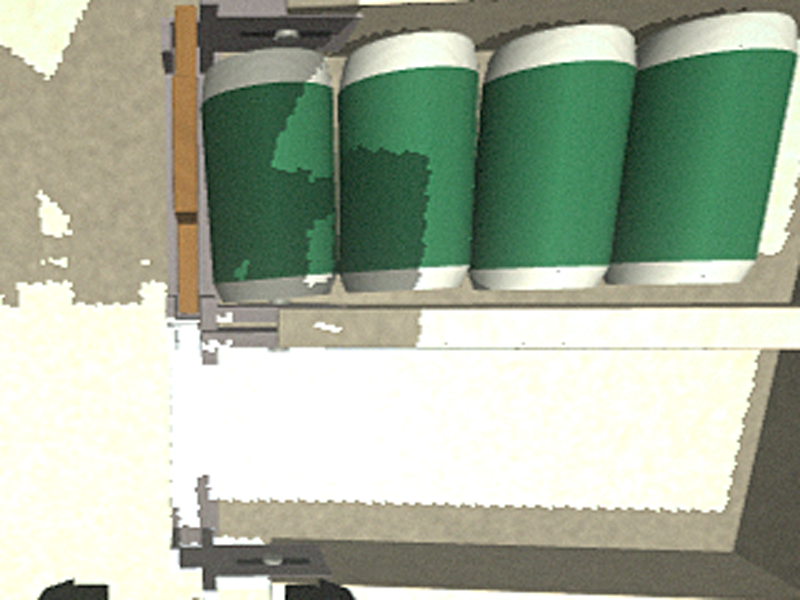

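The board stands in the loaded mouth's grooves (crop (185,160)) between the strips, with the can behind it nearly square and the row against it. The hand is clear.

```bash
python3 -m handwheel '[[0.04,0,0,0,0],[0.04,0,0,0,0],[0.04,0,0,0,0],[0.04,0,0,0,0],[0.04,0,0,0,0]]' && python3 -c "
from workcell import bot
print(bot.sign_off())"
```

```text
clock: 15.78
eef_pos: [0.5651, -0.0479, 0.2079]
ee_rot: [-1.922, -2.485, 0.0]
force: [0.5, -0.6, -0.0]
finger_gap: 0.457
gripper_force: 0.0
the job is handed in; nothing more can be done
None
```

The job is handed in at about 16 s: the jammed can is nudged back to within a few degrees of square, and the stop board sits home on the sill in the loaded mouth's grooves, holding the row; the hand-in call returned no verdict.

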